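Find the tight spot in a slide guide with a feeler

ROBOT

A 6-joint arm with a two-finger parallel gripper is mounted at the origin on the work surface. World frame = base frame: x ahead of the robot, y to its left, z up, the work surface at z = 0. Lengths are in m, angles in rad, forces in N, time in s.
With the tool pointing down it reaches from about 0.4 to 0.825 m from the base axis. Payload 7 kg.
Tool frame: the origin (TCP) lies between the finger pads; the fingertips stand 19 mm ahead of it and the grasp point (between the pads) is the TCP; x points along the fingers, y is the direction in which the jaws open and shut, and the axes are right-handed (so a half turn about x gives the same grasp; the last joint's range is limited). The gripper opens to 85 mm and grips with 20 to 120 N. Pads are 22 mm wide; open, the fingers measure 114 mm over their backs; the gripper's body (76 mm by 85 mm) begins 54 mm behind the grasp point. The pads swing forward as they close: fully open they stand 13 mm farther back than shut.
Start: joints at [-0.925, 0.359, 0.012, 0, -1.224, -0.288], TCP at [0.236, -0.632, 0.25] pointing down, gripper open.
Joint ranges: [-3.07, 3.07], [-1.43, 2.12], [-1.02, 1.25], [-3.03, 1.67], [-3.05, -0], [-3.03, 3.03]. Speed limits (rad/s): [2.39, 2.39, 3.01, 3.14, 3.14, 3.14].

INTERFACE

Orientations are given as a 3x3 rotation matrix whose columns are the frame's x, y, z axes.
In Python, from plant import get_obs, optics, job gives the robot as it stands.
- The arm moves only by the tool arm_command, never from a script. Its argument "motion" is a list that holds one entry, the list of rows, each a list of 6 numbers: the shift along the tool's x, y, z scaled (see below), then the turn, a rotation vector about the tool's x, y, z scaled (see below). A call has 1 to 12 rows; each row shifts and turns the commanded pose from where the row before left it, along the tool's axes as they then stand; what a row does not reach is not made up. The controller multiplies each number of a shift by 4 cm and each number of a turn by pi/2 rad. A row lasts 1/10 s, in which the tool goes at most 50 mm and 8.59 degrees, less where a joint would pass 70% of its speed; a pose out of reach is approached as far as the arm can. A call with a number of a shift or a turn outside -1 to 1 is refused whole. A call with a gripper value outside its range is refused whole. "jaw" is the gripper command: -1 is shut, 1 is fully open, values between are in proportion, set as the call begins (left out, the last holds). The fingers move at their own pace and stop on an object; the grip force is fixed at half the most. Time passes only in rows, so rows that do not move let the fingers close. It gives the time, the measured TCP pose, the force and the opening at its end, in the units of the state.
- get_obs(): the state, without advancing time (a new reading comes with each control period).
- optics.capture(name): name is "scene" or "top" or "wrist"; returns a dict with "pixels" (384x512x3 uint8, blue, green, red), "K" (3x3 intrinsics, pixels), "origin" and "rotation" of the camera in the world; the wrist camera has in their place "hand_eye" (4x4, takes a point from camera to tool coordinates, whose origin is the TCP and whose axes are the tool frame's). Camera axes: x right, y down, z forward; pixel columns grow to the right and rows downward; lengths in m; the calibration is good to about 2 mm. A picture is of the moment at which its call begins: read the wrist's pose just before it. There is no depth.
- job.close_job(): hands the job in, once; it reports no verdict.
Trained networks look in a picture, given as the dict that the camera call returned (one of the last four; its "shot" number tells which), for a name from the list of things; names that differ only in an ending like _2 or _b are one class to them, and where a whole thing is asked for, a point or a joint stands for the part that bears it (a point fixed in the world has none). Each returns a list of dicts, best first, with "p" (0 to 1); they miss things now and then, are a little off and sometimes report something else, mostly with a low value. They report only what shows in the picture. A call takes as long as a camera call. They do not tell look-alikes from the thing itself.
- optics.find_in(picture, target): "extent" ([centre column, centre row, width, height] in pixels, round what is visible of it).
The state is a dict: "time": time; "qpos": joint angles; "qd": joint speeds; "joint_efforts": joint torques, N m; "position": TCP position; "eef_rot": TCP orientation; "ft_force": force on the tool from outside, world axes, zero at the start; "ft_torque": the same for the moment, N m; "finger_gap": finger opening in m.
Only numpy, scipy, OpenCV 4.12 (cv2) and the standard library are available. Lean on these libraries where they do the work, as an engineer would, in place of code of your own. Each camera call takes 0.05 s, during which the arm holds its last target.

TASK

Somewhere along this slide guide the gap is too tight. Take the feeler by its yellow handle out of the blue stand, lower it into the wide green mouth of the guide and slide it along the gap, never forcing it, to where it drags the most; let go of it there, standing upright deep in the gap and pinched by the tight spot, to show the fitter where it is. Leave the bottle, the turned part and the round blank alone.

Things in the scene. Friction and masses are not known exactly. Their poses are not given: they have to be found in the camera images.
- feeler: feeler gauge upright in the stand: yellow handle 16 mm thick (its x) x 36 wide (y) x 40 tall, 44 to 84 mm above its origin; below it a steel blade 6 mm thick (x) x 14 wide (y), its last 5 mm reduced to 3 x 10. Origin: centre of the blade's lower end, at start 6 mm above the table; z up to the handle. About 0.12 kg. Both ways round are alike.
- stand: blue fixed block, 44 x 50 mm, 30 mm tall, on a 60 x 70 mm foot, with an upright slot 8 (x) x 16 mm (y), 24 mm deep, holding the feeler's blade (feeler axes parallel to the stand's); lift the feeler straight up to free it. Origin: centre of the underside.
- guide: fixed slide guide: grey base 110 (x) x 320 mm (y), 12 mm thick, two steel rails on it with tops 40 mm above the table, and between them a straight gap along y at x = 0, open above, floor 12 mm above the table. Origin: centre of the underside, z up. The gap is 8.5 mm wide from y = -108 to an end wall at +150 mm, before it the mouth. The -x wall is rigid all along.
- mouth (a point): on the gap's floor, middle of the mouth: at y = -134 mm of the guide, between green-painted rail ends. The mouth is 14 mm wide from y = -150 to -118 mm, then narrows smoothly to 8.5 mm at y = -108 mm.
- gap_end (a point): on the gap's floor at its end wall (y = +150 mm of the guide). On the way here hides the tight spot, centre at y -60 to +110 mm, unknown: part of the +x wall stands into the gap, leaving about 4 mm; 6 mm flat plus a 12 mm slope at each end. Sprung: it yields to +x, pushing a 6 mm blade to -x with at most 7 to 13 N, most at its middle. Beyond it the blade is loose again.
- bottle: upright clear bottle, red cap, 64 mm across, 210 mm tall; loose bystander. Origin: centre of its underside.
- turned_part: turned steel double cone, 68 mm across, 40 mm tall; loose bystander. Origin: centre of its underside.
- blank: dark steel round blank, 50 mm across, 35 mm tall; loose bystander. Origin: centre of its underside.
Not all that is in view belongs to the job. Of the things shaped like the feeler, the yellow one is meant.

How it is judged:
By the outcome, as a careful person would: the job done as asked, in the order asked, and still so for the second after the job is handed in, with the robot touching nothing.
It also fails if it takes over 72 s, if anything falls off the work surface, if the arm or the gripper's body presses on something with over 40 N, if the wrist force passes 120 N, or if a joint passes its speed limit or range.

## Working session

There is one attempt and no reset: what is moved stays moved. The work goes in short steps, Python scripts to look and compute and a tool call to move; the robot and the scene stay as the last step left them, time stands still between calls to the robot, and variables do not carry over. Pictures are saved under pics/ and viewed, and the job is handed in when it is done.

Besides the shell and the picture viewer there is one more tool, called after ">>>" by a JSON object that holds its "method" and its "body". arm_command: Moves the arm, as the interface text tells. Shifts and turns lie within -1 to 1; 1 stands for 4 cm of shift or pi/2 rad of turn. Its arguments: {"type":"object","properties":{"motion":{"type":"array","items":{"type":"array","items":{"type":"array","items":{"type":"number","minimum":-1,"maximum":1}}}},"jaw":{"type":"number"}},"required":["motion"]}

```bash
ls; mkdir -p pics; python3 - <<'E'
from plant import get_obs, optics, job
import cv2, numpy as np
print(get_obs())
for n in ("scene","top"):
    p=optics.capture(n); cv2.imwrite(f"pics/{n}0.png",p["pixels"]); print(n,p["K"],p["origin"],p["rotation"])
    for t in ["feeler","stand","guide","mouth","bottle","turned_part","blank"]:
        try: print(t,[(np.round(d["extent"],1),round(d["p"],2)) for d in optics.find_in(p,t)][:3])
        except Exception as e: print(t,e)
print(get_obs()["time"])
E
```

```text
pics
{'time': 0.0, 'qpos': array([-9.24920428e-01,  3.59392912e-01,  1.10887889e-02, -3.24208975e-04,
       -1.22411685e+00, -2.88087806e-01]), 'qd': array([ 5.21305126e-05, -1.38666780e-04,  1.12952495e-03, -1.29488919e-03,
       -4.72709680e-04,  4.93516803e-04]), 'joint_efforts': array([ 2.01047958e-03, -5.83316946e+01,  2.93432897e+01,  6.93619832e+00,
       -5.78605745e-03,  3.36210735e-05]), 'position': array([ 0.23619862, -0.63185735,  0.24937747]), 'eef_rot': array([[-7.34361915e-04, -3.50099235e-01,  9.36712328e-01],
       [ 1.48091840e-03,  9.36711173e-01,  3.50099964e-01],
       [-9.99998634e-01,  1.64429460e-03, -1.69416612e-04]]), 'ft_force': array([-0.81539754,  0.60076021,  0.01389757]), 'ft_torque': array([0.00500423, 0.0254438 , 0.01571903]), 'finger_gap': 0.0850392419455513}
scene [[385.33938725   0.         254.88311694]
 [  0.         385.33938725 192.45957336]
 [  0.           0.           1.        ]] [ 1.02792726 -0.24959742  0.76730225] [[ 0.45980098  0.74028783 -0.4904661 ]
 [ 0.88800043 -0.38714718  0.24813768]
 [-0.00618927 -0.54962805 -0.83538656]]
fe
[... 555 characters left out ...]
         0.           1.        ]] [ 0.54799134 -0.02394174  0.93746579] [[-0.01421763 -0.99834516  0.05572073]
 [-0.99981079  0.0134544  -0.01404868]
 [ 0.01327575 -0.05590992 -0.99834755]]
feeler [(array([369.4, 197.6,  21.9,  12.4]), 0.71), (array([347.4, 289.2,  15.9,  22. ]), 0.66), (array([418.3, 240.4,  24.6,  12.2]), 0.65)]
stand [(array([355.8, 243.7,  39.7,  35. ]), 0.89)]
guide [(array([197.3, 233.2, 154.8,  76.4]), 0.64)]
mouth [(array([198.2, 234.6, 151.8,  78.5]), 0.69)]
bottle [(array([272.8, 105.3,  36. ,  52.3]), 0.81)]
turned_part [(array([155.3, 139.2,  28.3,  29.9]), 0.79), (array([363.6, 242.8,  24. ,  12.5]), 0.17)]
blank [(array([371.4, 142.9,  30.8,  27.9]), 0.6)]
0.8
```

```bash
python3 - <<'E'
import cv2
a=cv2.imread("pics/top0.png");b=cv2.imread("pics/scene0.png")
cv2.imwrite("pics/top0z.png",cv2.resize(a[150:330,100:460],None,fx=2.2,fy=2.2,interpolation=cv2.INTER_CUBIC))
cv2.imwrite("pics/scene0z.png",cv2.resize(b[100:310,70:400],None,fx=2.4,fy=2.4,interpolation=cv2.INTER_CUBIC))
E
```

```text
(no output)
```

View pics/top0.png

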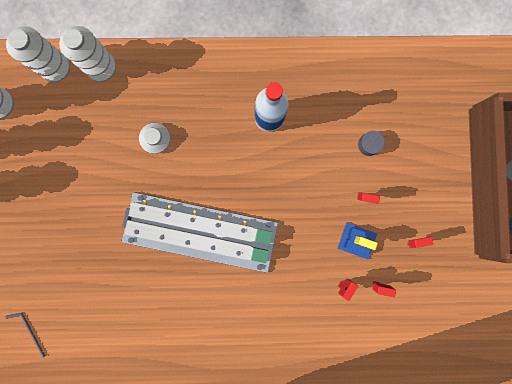

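View pics/top0z.png

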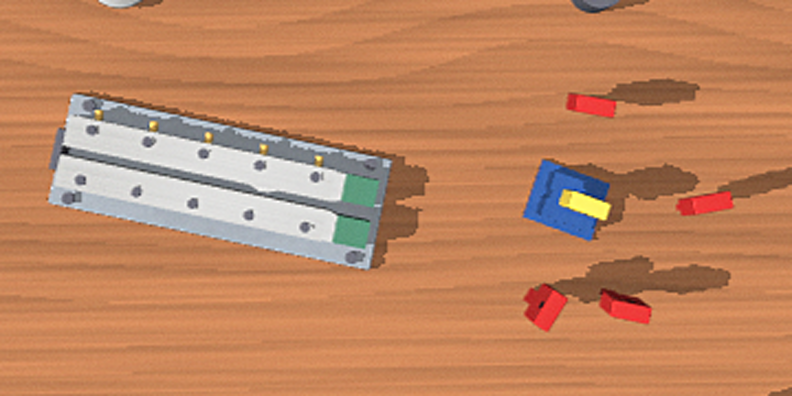

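View pics/scene0z.png

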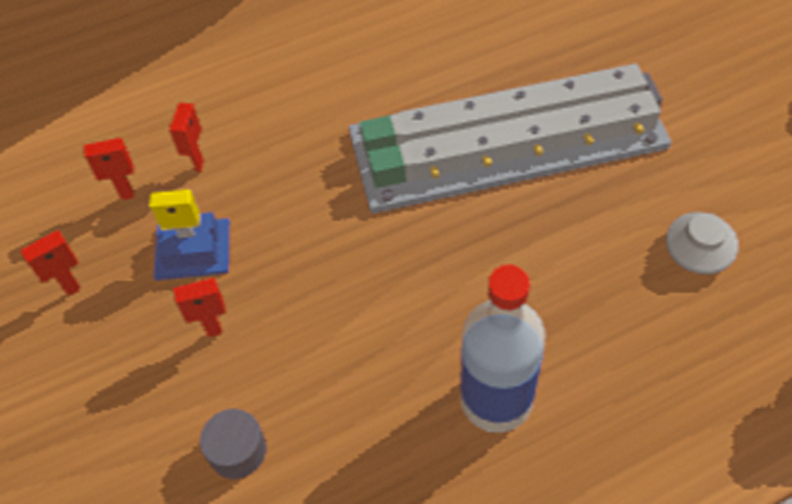

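```bash
cat > h.py <<'E'
import numpy as np, cv2
from plant import get_obs, optics, job
def cam(p,obs=None):
    if "hand_eye" in p:
        H=np.array(p["hand_eye"]); R=obs["eef_rot"]@H[:3,:3]; o=obs["position"]+obs["eef_rot"]@H[:3,3]; return np.array(p["K"]),o,R
    return np.array(p["K"]),np.array(p["origin"]),np.array(p["rotation"])
def ray(c,uv,z):
    K,o,R=c; d=R@np.linalg.inv(K)@np.array([uv[0],uv[1],1.]); return o+d*(z-o[2])/d[2]
def proj(c,X):
    K,o,R=c; q=(np.atleast_2d(X)-o)@R@K.T; return q[:,:2]/q[:,2:]
def tool(obs,dp): return obs["eef_rot"].T@np.array(dp)
E
python3 - <<'E'
from h import *
import pickle
c={}
for n in ("top","scene"):
    p=optics.capture(n); c[n]=cam(p); im=p["pixels"]
    hsv=cv2.cvtColor(im,cv2.COLOR_BGR2HSV)
    m=cv2.inRange(hsv,(22,150,150),(35,255,255)); nn,l,s,ce=cv2.connectedComponentsWithStats(m)
    i=1+np.argmax(s[1:,4]); print(n,"yellow",s[i],ce[i], cv2.minAreaRect(np.argwhere(l==i)[:,::-1].astype(np.float32)))
    g=cv2.inRange(hsv,(60,60,40),(90,255,255)); nn,l,s,ce=cv2.connectedComponentsWithStats(g)
    for i in range(1,nn):
        if s[i,4]>20: print("green",s[i],ce[i],cv2.minAreaRect(np.argwhere(l==i)[:,::-1].astype(np.float32)), ray(c[n],ce[i],.04))
    b=cv2.inRange(hsv,(105,120,40),(125,255,255)); nn,l,s,ce=cv2.connectedComponentsWithStats(b)
    for i in range(1,nn):
        if s[i,4]>100: print("blue",s[i],ce[i],cv2.minAreaRect(np.argwhere(l==i)[:,::-1].astype(np.float32)),ray(c[n],ce[i],.02))
pickle.dump(c,open("cams.pkl","wb"))
t=c["top"]
print("feeler top approx",ray(t,(366,243),.088))
# guide base corners seen (top face z=.012)
for uv in [(134,193),(277,222),(268,270),(123,241)]: print(ray(t,uv,.012))
for nme,uv in [("redA",(369,197)),("redB",(421,242)),("redC",(347,289)),("redD",(384,289)),]: print(nme,ray(t,uv,.08))
for nme,uv,z in [("bot",(272,108),.1),("turn",(155,139),.02),("blank",(371,143),.03)]: print(nme,ray(t,uv,z))
E
```

```text
top yellow [354 236  24  14 110] [365.10909091 241.87272727] ((365.70001220703125, 242.40000915527344), (22.452171325683594, 7.905693054199219), 18.434947967529297)
green [255 229  18  15 192] [263.39583333 236.10416667] ((263.4615478515625, 236.19232177734375), (15.100942611694336, 12.74754810333252), 11.309932708740234) [ 0.50706025 -0.0491403   0.04      ]
green [251 247  17  16 194] [259.36597938 254.88659794] ((259.4058532714844, 254.9235382080078), (14.642807960510254, 13.124293327331543), 12.528807640075684) [ 0.46831512 -0.04017752  0.04      ]
blue [255 111  31  19 201] [268.29850746 122.98507463] ((268.91705322265625, 121.12226867675781), (30.265487670898438, 16.3882999420166), 7.594643592834473) [ 0.7495276  -0.06397783  0.02      ]
blue [338 223  39  36 606] [355.11716172 241.97359736] ((357.0693359375, 240.4342803955078), (32.551025390625, 27.254009246826172), 19.983104705810547) [ 0.49077151 -0.24531497  0.02      ]
scene yellow [132 179  21  17 267] [142.53558052 186.57303371] ((142.11886596679688, 186.80738830566406), (15.572147369384766, 19.827327728271484), 84.80557
[... 380 characters left out ...]
 ]
blue [144 189  21  24 158] [158.29113924 198.46202532] ((158.12149047851562, 199.16920471191406), (22.355831146240234, 18.164113998413086), 27.758541107177734) [ 0.50081128 -0.23228591  0.02      ]
feeler top approx [ 0.49267053 -0.25042814  0.088     ]
[0.60227979 0.2271873  0.012     ]
[ 0.53559265 -0.07968281  0.012     ]
[ 0.4334252  -0.05868894  0.012     ]
[0.49980962 0.25043889 0.012     ]
redA [ 0.58390878 -0.26122226  0.08      ]
redB [ 0.49247971 -0.36292173  0.08      ]
redC [ 0.40202162 -0.21218819  0.08      ]
redD [ 0.40081178 -0.28581113  0.08      ]
bot [ 0.76182137 -0.06828086  0.1       ]
turn [0.71748468 0.18023998 0.02      ]
blank [ 0.70156684 -0.28269487  0.03      ]
```

```bash
python3 - <<'E'
from h import *
p=optics.capture("wrist"); print(p["hand_eye"],p["K"])
E
```

```text
[[-5.16282032e-04 -2.81919942e-01  9.59437794e-01 -1.23479063e-01]
 [ 9.99999011e-01  1.10939001e-03  8.64090090e-04 -2.84050995e-04]
 [-1.30799494e-03  9.59437291e-01  2.81919090e-01 -7.10769958e-02]
 [ 0.00000000e+00  0.00000000e+00  0.00000000e+00  1.00000000e+00]] [[272.94852598   0.         258.29322666]
 [  0.         272.94852598 190.67652792]
 [  0.           0.           1.        ]]
```

>>> {"method": "arm_command", "body": {"motion": [[[0, 0.67, 0.93, 0, 0, 0], [0, 0.67, 0.93, 0, 0, 0], [0, 0.67, 0.93, 0, 0, 0], [0, 0.67, 0.93, 0, 0, 0], [0, 0.67, 0.93, 0, 0, 0], [0, 0.67, 0.93, 0, 0, 0], [0, 0.67, 0.93, 0, 0, 0], [0, 0.67, 0.93, 0, 0, 0], [0, 0.67, 0.93, 0, 0, 0]]], "jaw": 0.1}}

```text
time: 1.85
position: [0.4663, -0.2874, 0.2507]
eef_rot: [[0.001, -0.35, 0.937], [-0.0, 0.937, 0.35], [-1.0, -0.001, 0.001]]
ft_force: [1.6, -1.0, -0.3]
finger_gap: 0.0471
```

>>> {"method": "arm_command", "body": {"motion": [[[0, 0, 0, -0.094, 0, 0], [0, 0, 0, -0.094, 0, 0], [0, 0, 0, -0.094, 0, 0], [0, 0, 0, -0.094, 0, 0], [0, 0, 0, -0.094, 0, 0], [0, 0, 0, -0.094, 0, 0], [0, 0, 0, 0, 0, 0], [0, 0, 0, 0, 0, 0]]]}}

```text
time: 2.65
position: [0.4655, -0.289, 0.2504]
eef_rot: [[0.0, -0.946, 0.325], [0.0, 0.325, 0.946], [-1.0, -0.0, 0.0]]
ft_force: [-0.3, 1.2, 0.5]
finger_gap: 0.0469
```

```bash
python3 - <<'E'
from h import *
import pickle
o=get_obs(); p=optics.capture("wrist"); pickle.dump((o,p),open("w1.pkl","wb")); cv2.imwrite("pics/w1.png",p["pixels"]); print(o["position"],o["eef_rot"],o["qpos"],o["qd"])
c=cam(p,o); print(proj(c,[[.4925,-.25,.09]]))
E
```

```text
[ 0.46547785 -0.28904709  0.25037589] [[ 1.36428803e-04 -9.45542731e-01  3.25497966e-01]
 [ 1.92676739e-05  3.25497971e-01  9.45542739e-01]
 [-9.99999991e-01 -1.22727675e-04  6.26257075e-05]] [-1.98101887e-01  1.49959256e-01 -2.69865782e-01 -5.00940148e-05
 -1.15084132e+00 -1.33416022e-01] [ 0.00017328  0.00012519 -0.00142189 -0.00075511  0.00124508 -0.00446008]
[[247.1910754  219.55774842]]
```

View pics/w1.png

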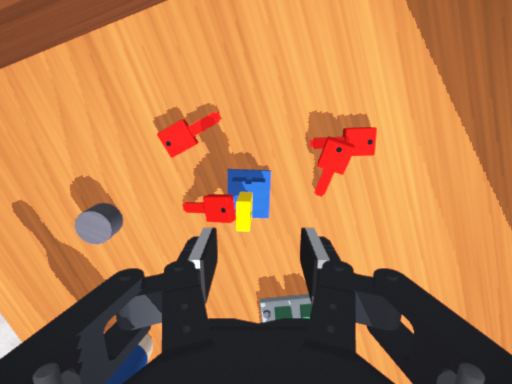

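```bash
python3 - <<'E'
from h import *
import pickle
o,w=pickle.load(open("w1.pkl","rb")); c=cam(w,o)
for n,x in dict(A=(.584,-.261,.08),B=(.4925,-.363,.08),C=(.402,-.212,.08),D=(.401,-.286,.08),blank=(.7016,-.2827,.03),yel=(.4925,-.25,.09),gre=(.4877,-.045,.04)).items(): print(n,proj(c,[x]))
p=optics.capture("top"); cv2.imwrite("pics/top1.png",p["pixels"])
q=optics.capture("scene"); cv2.imwrite("pics/scene1.png",q["pixels"])
E
```

```text
A [[170.94786618 231.53309539]]
B [[211.27947191 120.65816638]]
C [[331.97089202 221.55006641]]
D [[315.70616291 161.59736636]]
blank [[ 96.89122822 227.76412911]]
yel [[247.1910754  219.55774842]]
gre [[297.54229939 326.46183967]]
```

View pics/top1.png

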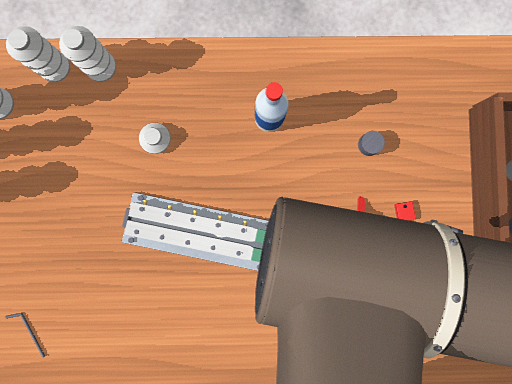

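View pics/scene1.png

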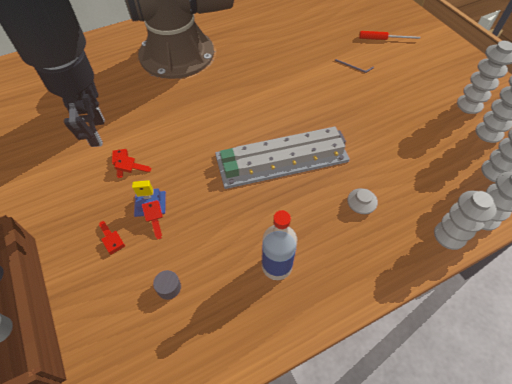

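```bash
python3 - <<'E'
import cv2,numpy as np
a=cv2.imread("pics/w1.png")[150:250,180:310];b=cv2.imread("pics/scene1.png")[140:270,90:230]
a=cv2.resize(a,(520,400),interpolation=cv2.INTER_CUBIC)
b=cv2.resize(b,(560,520),interpolation=cv2.INTER_CUBIC)
cv2.imwrite("pics/za.png",a);cv2.imwrite("pics/zb.png",b)
E
```

```text
(no output)
```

View pics/za.png

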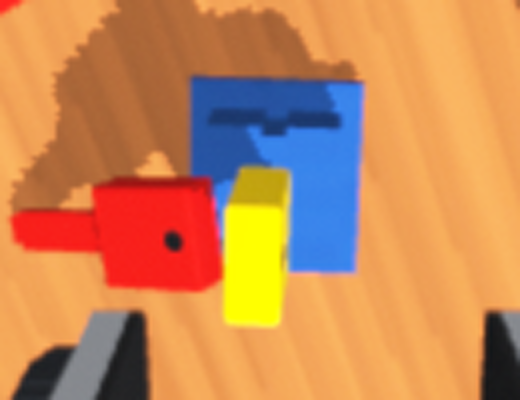

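View pics/zb.png

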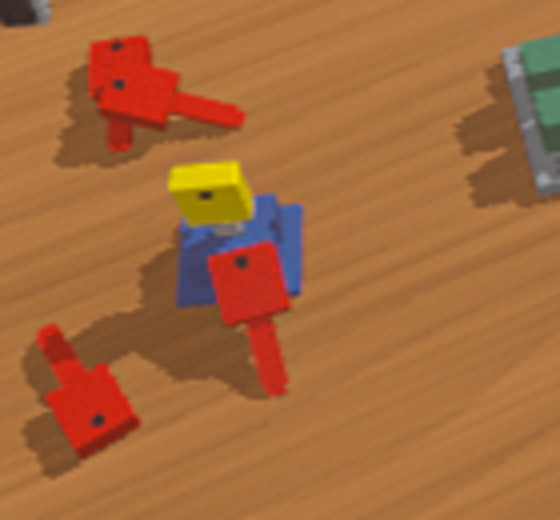

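```bash
python3 - <<'E'
from h import *
import pickle
o,w=pickle.load(open("w1.pkl","rb")); c=cam(w,o); s=pickle.load(open("cams.pkl","rb"))["scene"]
def tri(u1,c1,u2,c2):
    A=[];b=[]
    for u,(K,oo,R) in((u1,c1),(u2,c2)):
        d=R@np.linalg.inv(K)@np.array([*u,1.]);d/=np.linalg.norm(d);P=np.eye(3)-np.outer(d,d);A.append(P);b.append(P@oo)
    A=np.vstack(A);b=np.hstack(b);x=np.linalg.lstsq(A,b,rcond=None)[0];return x,np.linalg.norm(A@x-b)
f=lambda x,y:(180+x/4,150+y/4); g=lambda x,y:(90+x/4,140+y/4)
print("red -y",tri(f(211,180),c,g(210,255),s)); print("red +y",tri(f(220,285),c,g(275,243),s))
print("hole",tri(f(173,240),c,g(242,262),s))
print("yel",tri(f(227,207),c,g(170,172),s),tri(f(280,325),c,g(238,165),s))
im=w["pixels"]; hsv=cv2.cvtColor(im,cv2.COLOR_BGR2HSV)
m=cv2.inRange(hsv,(22,150,225),(35,255,255)); nn,l,st,ce=cv2.connectedComponentsWithStats(m); i=1+np.argmax(st[1:,4])
r=cv2.minAreaRect(np.argwhere(l==i)[:,::-1].astype(np.float32)); print(r,st[i])
bx=cv2.boxPoints(r); P=np.array([ray(c,u,.09) for u in bx]); print(P,P.mean(0)); print(np.linalg.norm(P-np.roll(P,1,0),axis=1))
for k in range(2):
    d=P[k+1]-P[k]; print(np.degrees(np.arctan2(d[1],d[0])))
# block corner lines: stand foot top edge
for q in [(192,76),(363,82),(355,272)]: print(ray(c,f(*q),.006))
E
```

```text
red -y (array([ 0.50844109, -0.26830251,  0.03541101]), np.float64(0.0006189437329618008))
red +y (array([ 0.51827324, -0.2333101 ,  0.03626742]), np.float64(0.000762990692077607))
hole (array([ 0.52579864, -0.254379  ,  0.04182631]), np.float64(0.00013845554125193019))
yel (array([ 0.49415819, -0.27243248,  0.09692465]), np.float64(0.004444530158408346)) (array([ 0.49545256, -0.23477431,  0.08548446]), np.float64(0.0016418347646494067))
((243.5, 214.5), (33.0, 15.0), 90.0) [236 198  16  34 464]
[[ 0.49557572 -0.27784021  0.09      ]
 [ 0.48007119 -0.27252742  0.09      ]
 [ 0.49309137 -0.23545702  0.09      ]
 [ 0.50917245 -0.24096651  0.09      ]] [ 0.49447768 -0.25669779  0.09      ]
[0.03930064 0.01638952 0.03929046 0.0169987 ]
161.0854643096632
70.6472710908174
[ 0.50714699 -0.29729776  0.006     ]
[ 0.45228795 -0.27627694  0.006     ]
[ 0.47691403 -0.21057739  0.006     ]
```

>>> {"method": "arm_command", "body": {"motion": [[[0.56, -0.09, 0.27, 0, 0, 0], [0.56, -0.09, 0.27, 0, 0, 0], [0.56, -0.09, 0.27, 0, 0, 0], [0.56, -0.09, 0.27, 0, 0, 0], [0, 0, 0, 0, 0, 0], [0, 0, 0, 0, 0, 0]]]}}

```text
time: 3.4
position: [0.493, -0.2529, 0.1608]
eef_rot: [[-0.001, -0.947, 0.322], [-0.0, 0.322, 0.947], [-1.0, 0.001, -0.001]]
ft_force: [-0.3, 0.4, 0.2]
finger_gap: 0.0467
```

```bash
cat > w.py <<'E'
from h import *
import pickle,sys
n=sys.argv[1]
o=get_obs(); p=optics.capture("wrist"); pickle.dump((o,p),open(n+".pkl","wb")); cv2.imwrite(f"pics/{n}.png",p["pixels"]); print(o["position"],o["time"],o["finger_gap"])
c=cam(p,o)
hsv=cv2.cvtColor(p["pixels"],cv2.COLOR_BGR2HSV)
m=cv2.inRange(hsv,(22,150,225),(35,255,255)); nn,l,st,ce=cv2.connectedComponentsWithStats(m); i=1+np.argmax(st[1:,4])
r=cv2.minAreaRect(np.argwhere(l==i)[:,::-1].astype(np.float32)); print(r,st[i])
bx=cv2.boxPoints(r); P=np.array([ray(c,u,.09) for u in bx]); print(P,P.mean(0)); print(np.linalg.norm(P-np.roll(P,1,0),axis=1))
for k in range(2):
    d=P[k+1]-P[k]; print(np.degrees(np.arctan2(d[1],d[0])))
E
python3 w.py w2
```

```text
[ 0.49301219 -0.25286383  0.16077248] 3.4 0.04671337952277648
((253.5, 206.5), (45.0, 21.0), 90.0) [243 184  22  46 939]
[[ 0.49779702 -0.27506628  0.09      ]
 [ 0.48314565 -0.27010998  0.09      ]
 [ 0.4944832  -0.23591372  0.09      ]
 [ 0.5098731  -0.2411219   0.09      ]] [ 0.49632474 -0.25555297  0.09      ]
[0.03602849 0.01546699 0.03602671 0.01624728]
161.31025135298714
71.6573844780889
```

View pics/w2.png

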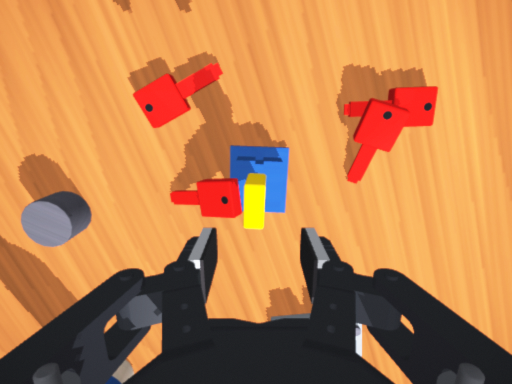

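```bash
python3 - <<'E'
from h import *
import pickle
o,w=pickle.load(open("w2.pkl","rb")); c=cam(w,o); im=w["pixels"]; hsv=cv2.cvtColor(im,cv2.COLOR_BGR2HSV)
m=cv2.inRange(hsv,(22,150,225),(35,255,255))
L=[];R=[]
for r in range(188,227):
    x=np.where(m[r,235:275])[0]+235; L.append((x.min()-.5,r));R.append((x.max()+.5,r))
for S in(L,R):
    S=np.array(S); k=np.polyfit(S[:,1],S[:,0],1); P=[ray(c,(np.polyval(k,r),r),.09) for r in(188,226)]; d=P[1]-P[0]; print(k,np.degrees(np.arctan2(d[1],d[0]))-90)
cv2.imwrite("pics/w2z.png",cv2.resize(im[130:240,190:310],(720,660)[:2],interpolation=cv2.INTER_CUBIC)[:600])
E
```

```text
[-3.54251012e-02  2.50474022e+02] -21.48644774510491
[-2.08502024e-02  2.68457018e+02] -19.46044180115878
```

View pics/w2z.png

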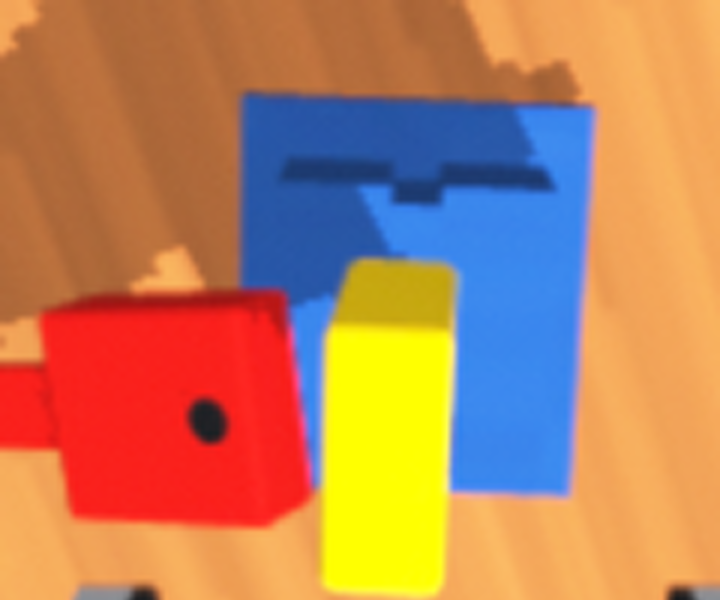

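>>> {"method": "arm_command", "body": {"motion": [[[0.46, -0.03, -0.012, 0.018, 0, 0], [0.46, -0.03, -0.012, 0, 0, 0], [0.46, -0.03, -0.012, 0, 0, 0], [0, 0, 0, 0, 0, 0], [0, 0, 0, 0, 0, 0]]]}}

```text
time: 3.95
position: [0.4963, -0.2559, 0.1067]
eef_rot: [[0.001, -0.937, 0.348], [-0.0, 0.348, 0.937], [-1.0, -0.001, -0.0]]
ft_force: [1.1, 0.2, 0.3]
finger_gap: 0.0469
```

```bash
python3 w.py w3
```

```text
[ 0.49634215 -0.25585608  0.10668994] 3.95 0.04689737755296868
((259.5, 240.5), (57.0, 27.0), 90.0) [ 246  212   28   58 1586]
[[ 0.49681221 -0.27526919  0.09      ]
 [ 0.48293717 -0.27014196  0.09      ]
 [ 0.49476764 -0.23662096  0.09      ]
 [ 0.50957449 -0.24208687  0.09      ]] [ 0.49602288 -0.25602975  0.09      ]
[0.03555197 0.01479206 0.03554739 0.0157835 ]
159.71926540234577
70.5606913493673
```

View pics/w3.png

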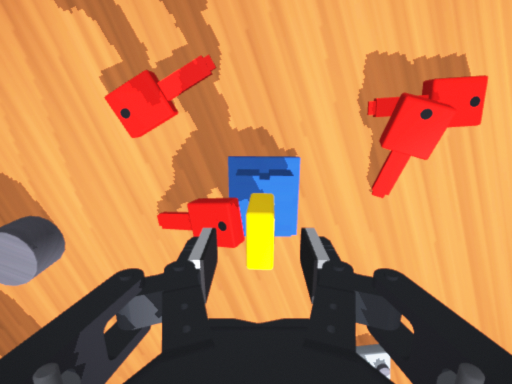

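>>> {"method": "arm_command", "body": {"motion": [[[0.36, 0, 0, 0, 0, 0], [0.36, 0, 0, 0, 0, 0], [0, 0, 0, 0, 0, 0], [0, 0, 0, 0, 0, 0]]]}}

```text
time: 4.4
position: [0.4965, -0.2556, 0.0779]
eef_rot: [[0.001, -0.938, 0.348], [-0.0, 0.348, 0.938], [-1.0, -0.001, -0.0]]
ft_force: [-0.2, -0.7, 0.5]
finger_gap: 0.0475
```

>>> {"method": "arm_command", "body": {"motion": [[[0, 0, 0, 0, 0, 0], [0, 0, 0, 0, 0, 0], [0, 0, 0, 0, 0, 0], [0, 0, 0, 0, 0, 0], [0, 0, 0, 0, 0, 0], [0, 0, 0, 0, 0, 0], [0, 0, 0, 0, 0, 0], [0, 0, 0, 0, 0, 0]]], "jaw": -1}}

```text
time: 5.2
position: [0.4945, -0.2549, 0.0774]
eef_rot: [[-0.002, -0.937, 0.348], [0.001, 0.348, 0.937], [-1.0, 0.002, -0.0]]
ft_force: [-4.8, 4.1, 8.9]
finger_gap: 0.0152
```

```bash
python3 w.py w4; python3 -c "
from plant import get_obs;o=get_obs();print(o['ft_force'],o['ft_torque'],o['position'])"
```

```text
[ 0.49448995 -0.254946    0.07741624] 5.2 0.015165502103865813
((258.5, 268.0), (68.0, 33.0), 90.0) [ 242  234   34   69 2221]
[[ 0.49518585 -0.27521947  0.09      ]
 [ 0.4814416  -0.27012095  0.09      ]
 [ 0.49327221 -0.23635159  0.09      ]
 [ 0.50815575 -0.24188417  0.09      ]] [ 0.49451385 -0.25589405  0.09      ]
[0.03576955 0.01465944 0.03578174 0.01587858]
159.64730341415842
70.69282683006269
[-5.25944425  4.59786275  8.99983704] [ 1.60324106e+00  2.21021653e+00 -1.36922803e-03] [ 0.49448832 -0.25495593  0.07741103]
```

View pics/w4.png

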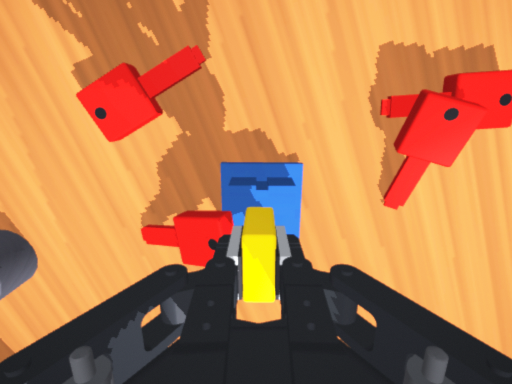

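>>> {"method": "arm_command", "body": {"motion": [[[0, 0.05, 0, 0, 0, 0], [0, 0, 0, 0, 0, 0], [-0.05, 0, 0, 0, 0, 0], [-0.1, 0, 0, 0, 0, 0], [-0.1, 0, 0, 0, 0, 0]]]}}

```text
time: 5.75
position: [0.4939, -0.2546, 0.0868]
eef_rot: [[-0.0, -0.938, 0.348], [0.0, 0.348, 0.938], [-1.0, 0.0, -0.0]]
ft_force: [-0.9, 0.1, -2.2]
finger_gap: 0.0151
```

>>> {"method": "arm_command", "body": {"motion": [[[-0.15, 0, 0, 0, 0, 0], [-0.2, 0, 0, 0, 0, 0], [-0.25, 0, 0, 0, 0, 0], [-0.4, 0, 0, 0, 0, 0], [-0.4, 0, 0, 0, 0, 0], [-0.4, 0, 0, 0, 0, 0], [0, 0, 0, 0, 0, 0]]]}}

```text
time: 6.45
position: [0.4955, -0.2551, 0.1617]
eef_rot: [[0.005, -0.938, 0.348], [-0.001, 0.348, 0.938], [-1.0, -0.005, 0.0]]
ft_force: [0.3, -0.2, -2.1]
finger_gap: 0.0152
```

```bash
python3 w.py w5; python3 -c "
from h import *
p=optics.capture('scene');cv2.imwrite('pics/s5.png',cv2.resize(p['pixels'][100:260,70:290],None,fx=3,fy=3,interpolation=cv2.INTER_CUBIC))"
```

```text
[ 0.49550994 -0.25506252  0.16167163] 6.45 0.01522285314933749
((258.5, 268.5), (67.0, 33.0), 90.0) [ 242  235   34   68 2146]
[[ 0.51588351 -0.23895102  0.09      ]
 [ 0.49163285 -0.23006518  0.09      ]
 [ 0.51213097 -0.17143311  0.09      ]
 [ 0.53838964 -0.18100758  0.09      ]] [ 0.51450924 -0.20536423  0.09      ]
[0.06216083 0.02582736 0.06211194 0.02794975]
159.87633721416952
70.73007079403095
```

View pics/w5.png

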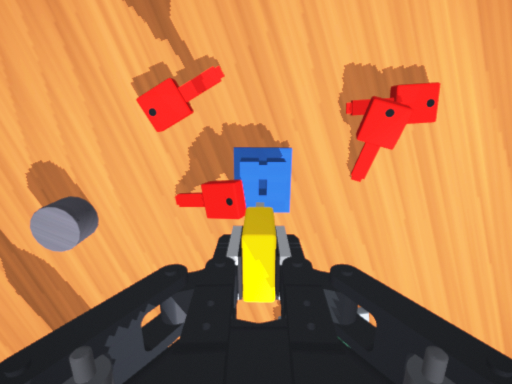

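View pics/s5.png

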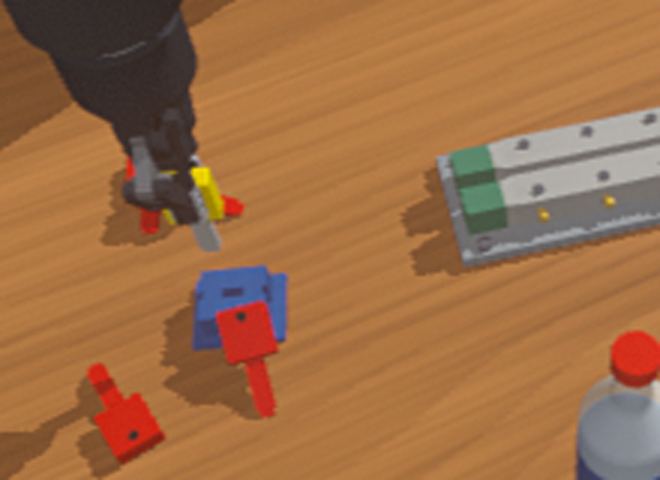

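>>> {"method": "arm_command", "body": {"motion": [[[-0.25, 0, 0, -0.045, 0, 0], [-0.25, 0, 0, -0.048, 0, 0], [-0.25, 0.12, 0.4, 0, 0, 0], [0, 0.12, 0.8, 0, 0, 0], [0, 0.12, 0.8, 0, 0, 0], [0, 0.13, 0.9, 0, 0, 0], [0, 0.13, 0.9, 0, 0, 0], [0, 0.13, 0.9, 0, 0, 0], [0, 0.13, 0.9, 0, 0, 0], [0, 0.13, 0.9, 0, 0, 0], [0, 0.12, 0.8, 0, 0, 0], [0, 0.12, 0.6, 0, 0, 0]]]}}

```text
time: 7.75
position: [0.5103, 0.0665, 0.1878]
eef_rot: [[-0.001, -0.978, 0.207], [-0.0, 0.207, 0.978], [-1.0, 0.001, -0.001]]
ft_force: [-0.2, 0.2, -1.4]
finger_gap: 0.0152
```

>>> {"method": "arm_command", "body": {"motion": [[[0, 0, 0, 0, 0, 0], [0, 0, 0, 0, 0, 0], [0, 0, 0, 0, 0, 0]]]}}

```text
time: 8.05
position: [0.5103, 0.0643, 0.1881]
eef_rot: [[-0.001, -0.978, 0.208], [-0.001, 0.208, 0.978], [-1.0, 0.001, -0.001]]
ft_force: [-0.8, 0.7, -1.0]
finger_gap: 0.0152
```

```bash
python3 w.py w6 | head -2; python3 -c "
import cv2;a=cv2.imread('pics/w6.png');cv2.imwrite('pics/w6z.png',cv2.resize(a,(800,600),interpolation=cv2.INTER_CUBIC))"
```

```text
[0.51033512 0.06426592 0.188135  ] 8.05 0.015194971126223724
((258.0, 268.0), (66.0, 32.0), 90.0) [ 242  235   33   67 2050]
```

View pics/w6z.png

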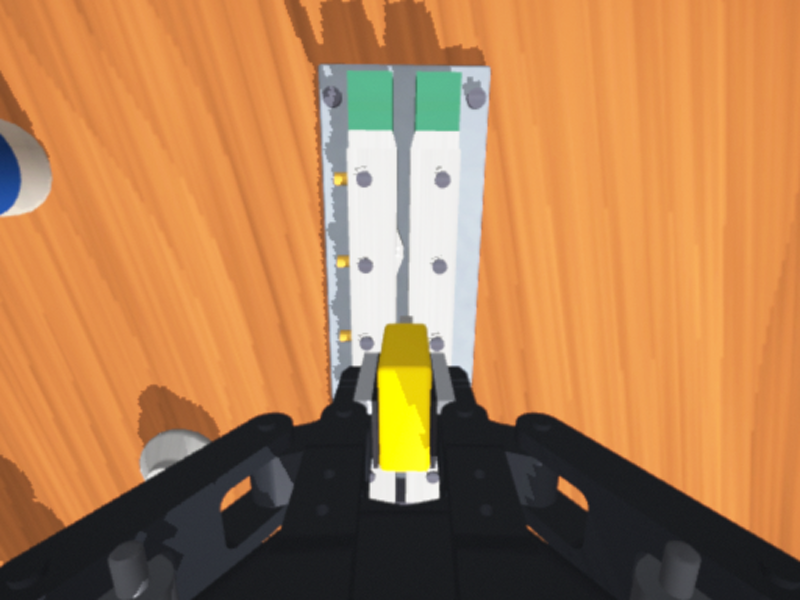

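```bash
python3 - <<'E'
from h import *
import pickle
o,w=pickle.load(open("w6.pkl","rb")); c=cam(w,o); im=w["pixels"]; hsv=cv2.cvtColor(im,cv2.COLOR_BGR2HSV)
g=cv2.inRange(hsv,(60,60,40),(90,255,255)); nn,l,s,ce=cv2.connectedComponentsWithStats(g)
gm=[]
for i in range(1,nn):
    if s[i,4]>100:
        q=ray(c,ce[i],.04);gm.append(q);r=cv2.minAreaRect(np.argwhere(l==i)[:,::-1].astype(np.float32)); bx=[ray(c,u,.04) for u in cv2.boxPoints(r)]; print(s[i],q,np.round(bx,4).tolist())
m=np.mean(gm,0);d=gm[0]-gm[1];print("mid",m,"yaw from pair",np.degrees(np.arctan2(d[1],d[0])))
# gap edges: per row, bright(rail) to dark
gray=im.min(2).astype(float)
E_=[]
for r in range(52,198,4):
    row=gray[r,235:285]; 
    gg=np.gradient(row); cL=235+np.argmin(gg); cR=235+np.argmax(gg)
    PL=ray(c,(cL,r),.04);PR=ray(c,(cR,r),.04);E_.append((r,cL,cR,PL[0],PL[1],PR[0],PR[1],1e3*np.hypot(*(PL-PR)[:2])))
np.set_printoptions(suppress=True,precision=4,linewidth=150)
print(np.array(E_))
cv2.imwrite("pics/w6g.png",cv2.resize(im[35:205,200:320],None,fx=3.4,fy=3.4,interpolation=cv2.INTER_CUBIC))
E
```

```text
[ 222   45   30   39 1122] [ 0.50672077 -0.05019545  0.04      ] [[0.5161, -0.0677, 0.04], [0.4906, -0.0623, 0.04], [0.4974, -0.0312, 0.04], [0.5238, -0.0368, 0.04]]
[ 265   45   31   39 1105] [ 0.46833189 -0.04131505  0.04      ] [[0.4849, -0.0286, 0.04], [0.4774, -0.0596, 0.04], [0.452, -0.0534, 0.04], [0.4586, -0.0222, 0.04]]
mid [ 0.48752633 -0.04575525  0.04      ] yaw from pair -13.024976677064775
[[ 52.     265.     251.       0.4795  -0.0541   0.4918  -0.0568  12.6382]
 [ 56.     265.     252.       0.4801  -0.0509   0.4917  -0.0534  11.7796]
 [ 60.     265.     252.       0.4808  -0.0477   0.4924  -0.0501  11.824 ]
 [ 64.     265.     252.       0.4815  -0.0444   0.4931  -0.0469  11.8687]
 [ 68.     265.     252.       0.4821  -0.0411   0.4938  -0.0436  11.9137]
 [ 72.     265.     252.       0.4828  -0.0378   0.4945  -0.0403  11.9591]
 [ 76.     265.     252.       0.4835  -0.0344   0.4952  -0.0369  12.0049]
 [ 80.     264.     252.       0.4851  -0.0313   0.496   -0.0336  11.1239]
 [ 84.     251.     265.       0.4976  -0.0304   0.4849  -0.0277  13.028 ]
 [ 88.     252.   
[... 1382 characters left out ...]
.5031   0.0414   3.0123]
 [164.     258.     261.       0.5069   0.0448   0.5039   0.0454   3.0249]
 [168.     256.     238.       0.5097   0.0484   0.5275   0.0446  18.2245]
 [172.     277.     261.       0.4897   0.0568   0.5056   0.0535  16.2696]
 [176.     253.     261.       0.5144   0.0558   0.5064   0.0575   8.1687]
 [180.     253.     261.       0.5153   0.06     0.5073   0.0617   8.2034]
 [184.     253.     261.       0.5162   0.0641   0.5082   0.0658   8.2384]
 [188.     253.     261.       0.5171   0.0683   0.509    0.07     8.2737]
 [192.     253.     261.       0.518    0.0725   0.5099   0.0742   8.3093]
 [196.     253.     261.       0.519    0.0768   0.5108   0.0785   8.3452]]
```

View pics/w6g.png

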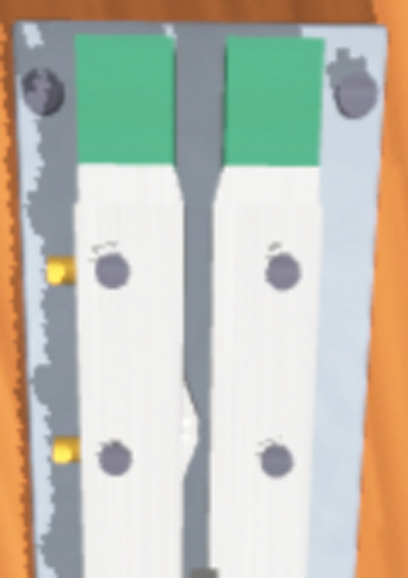

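```bash
python3 - <<'E'
from h import *
import pickle
o,w=pickle.load(open("w6.pkl","rb")); c=cam(w,o)
for q in [(.0714,-.003,-.008),(.0714,.003,-.008),(.0664,-.003,-.008),(.0664,.003,-.008),(.0274,-.008,-.019),(.0274,.008,-.019)]: print(q,proj(c,[o["position"]+o["eef_rot"]@np.array(q)]))
im=w["pixels"]; cv2.imwrite("pics/w6b.png",cv2.resize(im[190:250,225:290],None,fx=8,fy=8,interpolation=cv2.INTER_CUBIC))
E
```

```text
(0.0714, -0.003, -0.008) [[254.92514246 198.61843959]]
(0.0714, 0.003, -0.008) [[262.91861804 198.62917804]]
(0.0664, -0.003, -0.008) [[254.84221383 200.73251429]]
(0.0664, 0.003, -0.008) [[263.02733659 200.74350622]]
(0.0274, -0.008, -0.019) [[245.41610826 204.03658836]]
(0.0274, 0.008, -0.019) [[272.78584215 204.07332275]]
```

View pics/w6b.png

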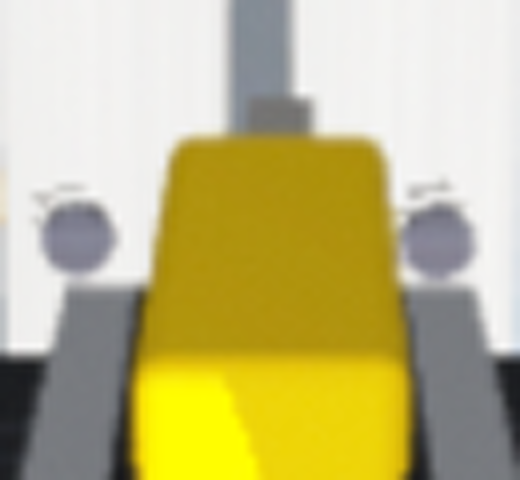

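>>> {"method": "arm_command", "body": {"motion": [[[0, 0, 0, 0.0055, 0, 0], [0, -0.005, -0.3, 0, 0, 0], [0, -0.005, -0.45, 0, 0, 0], [0, -0.01, -0.55, 0, 0, 0], [0, -0.01, -0.55, 0, 0, 0], [0, -0.01, -0.5, 0, 0, 0], [0, 0, -0.3, 0, 0, 0], [0, 0, -0.13, 0, 0, 0], [0, 0, 0, 0, 0, 0], [0, 0, 0, 0, 0, 0], [0, 0, 0, 0, 0, 0]]]}}

```text
time: 9.2
position: [0.4885, -0.0436, 0.1887]
eef_rot: [[0.0, -0.976, 0.216], [0.0, 0.216, 0.976], [-1.0, -0.0, 0.0]]
ft_force: [-0.1, -0.1, -0.6]
finger_gap: 0.0149
```

```bash
python3 w.py w7 | head -2; python3 -c "
import cv2;a=cv2.imread('pics/w7.png');cv2.imwrite('pics/w7z.png',cv2.resize(a,(800,600),interpolation=cv2.INTER_CUBIC))"
```

```text
[ 0.48849606 -0.04359348  0.18869311] 9.2 0.014917613937057298
((258.0, 268.0), (66.0, 32.0), 90.0) [ 242  235   33   67 2084]
```

View pics/w7z.png

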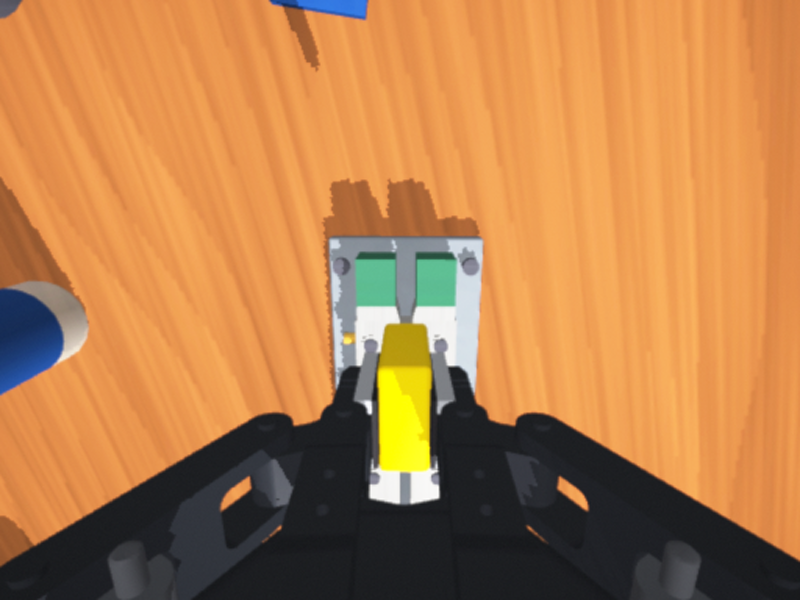

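>>> {"method": "arm_command", "body": {"motion": [[[0.2, 0, 0, 0, 0, 0], [0.35, 0, 0, 0, 0, 0], [0.35, 0, 0, 0, 0, 0], [0.35, 0, 0, 0, 0, 0], [0.25, 0, 0, 0, 0, 0], [0.1, 0, 0, 0, 0, 0], [0, 0, 0, 0, 0, 0], [0, 0, 0, 0, 0, 0]]]}}

```text
time: 10.05
position: [0.4886, -0.044, 0.125]
eef_rot: [[0.0, -0.976, 0.216], [-0.0, 0.216, 0.976], [-1.0, -0.0, 0.0]]
ft_force: [0.1, 0.0, -1.7]
finger_gap: 0.0152
```

```bash
python3 w.py w8 | head -2; python3 -c "
import cv2;a=cv2.imread('pics/w8.png');cv2.imwrite('pics/w8z.png',cv2.resize(a[120:270,160:360],(800,600),interpolation=cv2.INTER_CUBIC))"
```

```text
[ 0.48862508 -0.04397742  0.12502527] 10.05 0.015179069441681969
((258.0, 268.0), (66.0, 32.0), 90.0) [ 242  235   33   67 2084]
```

View pics/w8z.png

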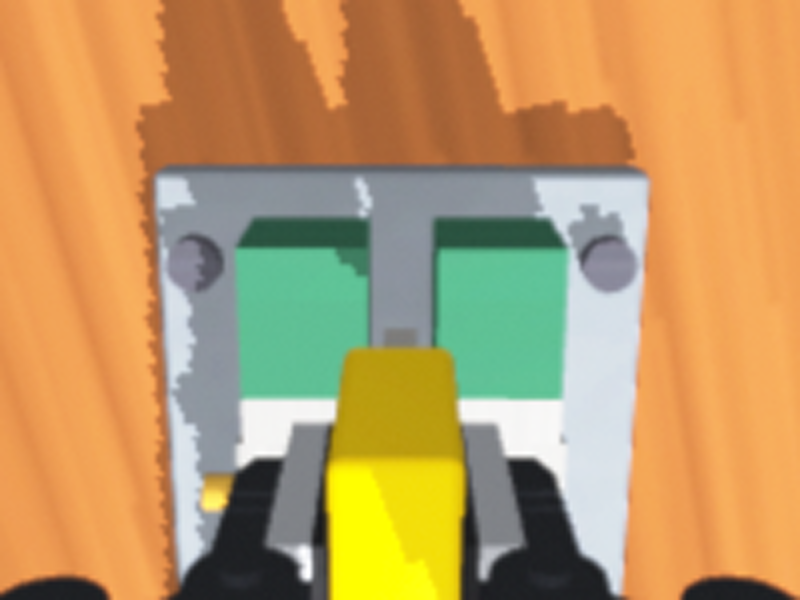

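>>> {"method": "arm_command", "body": {"motion": [[[0, 0, -0.17, 0, 0, 0], [0, 0, 0, 0, 0, 0], [0.15, 0, 0, 0, 0, 0], [0.2, 0, 0, 0, 0, 0], [0.2, 0, 0, 0, 0, 0], [0.15, 0, 0, 0, 0, 0], [0.1, 0, 0, 0, 0, 0], [0, 0, 0, 0, 0, 0], [0, 0, 0, 0, 0, 0]]]}}

```text
time: 11.0
position: [0.4869, -0.0507, 0.0926]
eef_rot: [[-0.0, -0.976, 0.216], [-0.0, 0.216, 0.976], [-1.0, 0.0, -0.0]]
ft_force: [0.4, 0.5, -1.4]
finger_gap: 0.0149
```

```bash
python3 w.py w9 | head -1; python3 -c "
import cv2;a=cv2.imread('pics/w9.png');cv2.imwrite('pics/w9z.png',cv2.resize(a[120:270,160:360],(800,600),interpolation=cv2.INTER_CUBIC))"
```

```text
[ 0.48689637 -0.05069857  0.09262384] 11.0 0.01491913876072605
```

View pics/w9z.png

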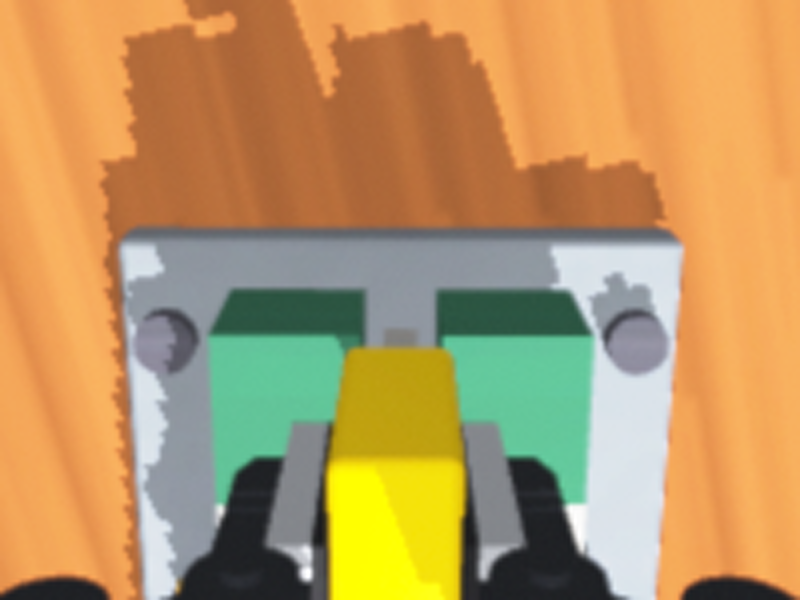

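>>> {"method": "arm_command", "body": {"motion": [[[0.08, 0, 0, 0, 0, 0], [0.07, 0, 0, 0, 0, 0], [0.03, 0, 0, 0, 0, 0], [0, 0, 0, 0, 0, 0], [0, 0, 0, 0, 0, 0]]]}}

```text
time: 11.55
position: [0.4868, -0.0507, 0.0855]
eef_rot: [[-0.0, -0.976, 0.216], [-0.0, 0.216, 0.976], [-1.0, -0.0, -0.0]]
ft_force: [0.5, -1.0, -1.5]
finger_gap: 0.0151
```

>>> {"method": "arm_command", "body": {"motion": [[[0.025, 0, 0, 0, 0, 0], [0, 0, 0, 0, 0, 0]]]}}

```text
time: 11.75
position: [0.4868, -0.0507, 0.0845]
eef_rot: [[-0.0, -0.976, 0.216], [0.0, 0.216, 0.976], [-1.0, 0.0, 0.0]]
ft_force: [-0.5, -0.3, -1.5]
finger_gap: 0.0154
```

>>> {"method": "arm_command", "body": {"motion": [[[0.025, 0, 0, 0, 0, 0], [0, 0, 0, 0, 0, 0]]]}}

```text
time: 11.95
position: [0.487, -0.0507, 0.0837]
eef_rot: [[0.0, -0.976, 0.216], [-0.0, 0.216, 0.976], [-1.0, -0.0, 0.0]]
ft_force: [-1.3, -0.3, 1.4]
finger_gap: 0.0152
```

>>> {"method": "arm_command", "body": {"motion": [[[-0.04, 0, 0, 0, 0, 0], [0, 0, 0.06, 0, 0, 0], [0, 0, 0.1, 0, 0, 0], [0, 0, 0.1, 0, 0, 0], [0, 0, 0.1, 0, 0, 0], [0, 0, 0.1, 0, 0, 0]]]}}

```text
time: 12.55
position: [0.4909, -0.0323, 0.0851]
eef_rot: [[-0.0, -0.976, 0.216], [-0.0, 0.216, 0.976], [-1.0, 0.0, -0.0]]
ft_force: [0.3, 0.5, -2.2]
finger_gap: 0.0154
```

>>> {"method": "arm_command", "body": {"motion": [[[0, 0, 0.1, 0, 0, 0], [0, 0, 0.1, 0, 0, 0], [0, 0, 0.1, 0, 0, 0]]]}}

```text
time: 12.85
position: [0.4935, -0.0207, 0.0851]
eef_rot: [[-0.0, -0.976, 0.216], [-0.0, 0.216, 0.976], [-1.0, 0.0, -0.0]]
ft_force: [-0.3, 0.1, -2.0]
finger_gap: 0.0156
```

>>> {"method": "arm_command", "body": {"motion": [[[0, 0, 0.1, 0, 0, 0], [0, 0, 0.1, 0, 0, 0], [0, 0, 0.1, 0, 0, 0]]]}}

```text
time: 13.15
position: [0.4961, -0.009, 0.0851]
eef_rot: [[0.0, -0.976, 0.216], [0.0, 0.216, 0.976], [-1.0, -0.0, 0.0]]
ft_force: [-0.6, -0.2, -1.0]
finger_gap: 0.0153
```

>>> {"method": "arm_command", "body": {"motion": [[[0, 0.02, 0.1, 0, 0, 0], [0, 0, 0.1, 0, 0, 0], [0, 0, 0.1, 0, 0, 0], [0, 0, 0.1, 0, 0, 0], [0, 0, 0.1, 0, 0, 0], [0, 0, 0.05, 0, 0, 0]]]}}

```text
time: 13.75
position: [0.5001, 0.0127, 0.0851]
eef_rot: [[0.0, -0.976, 0.216], [0.0, 0.216, 0.976], [-1.0, -0.0, 0.0]]
ft_force: [-0.8, 0.0, -2.1]
finger_gap: 0.0151
```

```bash
python3 w.py w10 | head -1; python3 -c "
import cv2;a=cv2.imread('pics/w10.png');cv2.imwrite('pics/w10z.png',cv2.resize(a[60:270,120:400],(800,600),interpolation=cv2.INTER_CUBIC))"
```

```text
[0.50012553 0.01273018 0.08510862] 13.75 0.015097125698242748
```

View pics/w10z.png

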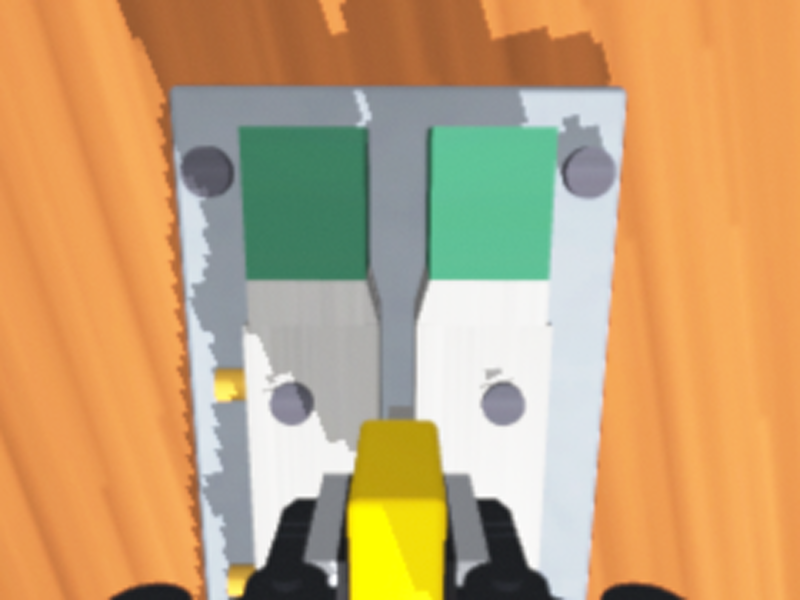

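>>> {"method": "arm_command", "body": {"motion": [[[0, 0, 0.08, 0, 0, 0], [0, 0, 0.08, 0, 0, 0]]]}}

```text
time: 14.0
position: [0.5014, 0.0187, 0.0851]
eef_rot: [[-0.0, -0.976, 0.216], [-0.0, 0.216, 0.976], [-1.0, 0.0, -0.0]]
ft_force: [0.6, 0.1, -1.9]
finger_gap: 0.0149
```

>>> {"method": "arm_command", "body": {"motion": [[[0, 0, 0.05, 0, 0, 0], [0, 0, 0.05, 0, 0, 0]]]}}

```text
time: 14.2
position: [0.5022, 0.0227, 0.0851]
eef_rot: [[-0.0, -0.976, 0.216], [0.0, 0.216, 0.976], [-1.0, 0.0, 0.0]]
ft_force: [0.6, -0.1, -1.1]
finger_gap: 0.0152
```

>>> {"method": "arm_command", "body": {"motion": [[[0, 0, 0.04, 0, 0, 0], [0, 0, 0.04, 0, 0, 0]]]}}

```text
time: 14.4
position: [0.5029, 0.0257, 0.0851]
eef_rot: [[-0.0, -0.976, 0.216], [-0.0, 0.216, 0.976], [-1.0, 0.0, -0.0]]
ft_force: [0.2, -0.1, -1.1]
finger_gap: 0.0152
```

>>> {"method": "arm_command", "body": {"motion": [[[0, 0, 0.04, 0, 0, 0], [0, 0, 0.04, 0, 0, 0]]]}}

```text
time: 14.6
position: [0.5033, 0.0286, 0.085]
eef_rot: [[-0.001, -0.976, 0.216], [-0.0, 0.216, 0.976], [-1.0, 0.001, -0.0]]
ft_force: [-1.1, -2.1, -2.3]
finger_gap: 0.015
```

>>> {"method": "arm_command", "body": {"motion": [[[0, 0, 0.03, 0, 0, 0], [0, 0, 0.03, 0, 0, 0]]]}}

```text
time: 14.8
position: [0.5035, 0.0302, 0.0849]
eef_rot: [[-0.001, -0.976, 0.216], [-0.002, 0.216, 0.976], [-1.0, 0.001, -0.002]]
ft_force: [-0.8, -7.6, -0.7]
finger_gap: 0.0151
```

>>> {"method": "arm_command", "body": {"motion": [[[0, 0, 0.03, 0, 0, 0], [0, 0, 0.03, 0, 0, 0]]]}}

```text
time: 15.0
position: [0.5037, 0.0321, 0.0849]
eef_rot: [[-0.002, -0.976, 0.216], [-0.002, 0.216, 0.976], [-1.0, 0.002, -0.003]]
ft_force: [0.8, -9.3, -1.1]
finger_gap: 0.0155
```

>>> {"method": "arm_command", "body": {"motion": [[[0, 0, 0.03, 0, 0, 0], [0, 0, 0.03, 0, 0, 0]]]}}

```text
time: 15.2
position: [0.5039, 0.034, 0.0848]
eef_rot: [[-0.003, -0.976, 0.216], [-0.003, 0.216, 0.976], [-1.0, 0.002, -0.003]]
ft_force: [-0.0, -10.6, -2.7]
finger_gap: 0.0155
```

>>> {"method": "arm_command", "body": {"motion": [[[0, 0, 0.03, 0, 0, 0], [0, 0, 0.03, 0, 0, 0]]]}}

```text
time: 15.4
position: [0.5043, 0.0362, 0.0847]
eef_rot: [[-0.003, -0.976, 0.216], [-0.003, 0.216, 0.976], [-1.0, 0.002, -0.003]]
ft_force: [-1.0, -5.0, -1.4]
finger_gap: 0.0153
```

>>> {"method": "arm_command", "body": {"motion": [[[0, 0, 0.03, 0, 0, 0], [0, 0, 0.03, 0, 0, 0]]]}}

```text
time: 15.6
position: [0.5048, 0.0387, 0.0847]
eef_rot: [[-0.003, -0.976, 0.216], [-0.003, 0.216, 0.976], [-1.0, 0.002, -0.003]]
ft_force: [-0.2, -9.1, -1.3]
finger_gap: 0.015
```

>>> {"method": "arm_command", "body": {"motion": [[[0, 0, 0.03, 0, 0, 0], [0, 0, 0.03, 0, 0, 0]]]}}

```text
time: 15.8
position: [0.5053, 0.041, 0.0846]
eef_rot: [[-0.003, -0.976, 0.216], [-0.003, 0.216, 0.976], [-1.0, 0.002, -0.003]]
ft_force: [-0.4, -9.0, -0.9]
finger_gap: 0.0147
```

>>> {"method": "arm_command", "body": {"motion": [[[0, 0, 0.03, 0, 0, 0], [0, 0, 0.03, 0, 0, 0]]]}}

```text
time: 16.0
position: [0.5058, 0.0434, 0.0846]
eef_rot: [[-0.003, -0.976, 0.216], [-0.003, 0.216, 0.976], [-1.0, 0.003, -0.003]]
ft_force: [-0.1, -9.4, -1.6]
finger_gap: 0.0151
```

>>> {"method": "arm_command", "body": {"motion": [[[0, 0, 0.03, 0, 0, 0], [0, 0, 0.03, 0, 0, 0]]]}}

```text
time: 16.2
position: [0.5063, 0.0456, 0.0846]
eef_rot: [[-0.003, -0.976, 0.216], [-0.003, 0.216, 0.976], [-1.0, 0.003, -0.004]]
ft_force: [-0.5, -9.9, -1.3]
finger_gap: 0.0151
```

>>> {"method": "arm_command", "body": {"motion": [[[0, 0, 0.03, 0, 0, 0], [0, 0, 0.03, 0, 0, 0]]]}}

```text
time: 16.4
position: [0.5069, 0.048, 0.0846]
eef_rot: [[-0.003, -0.976, 0.217], [-0.003, 0.217, 0.976], [-1.0, 0.002, -0.003]]
ft_force: [0.7, -9.6, -1.0]
finger_gap: 0.0154
```

>>> {"method": "arm_command", "body": {"motion": [[[0, 0, 0.03, 0, 0, 0], [0, 0, 0.03, 0, 0, 0]]]}}

```text
time: 16.6
position: [0.5074, 0.0503, 0.0846]
eef_rot: [[-0.003, -0.976, 0.217], [-0.003, 0.217, 0.976], [-1.0, 0.003, -0.004]]
ft_force: [0.8, -9.4, -2.1]
finger_gap: 0.0148
```

>>> {"method": "arm_command", "body": {"motion": [[[0, 0, 0.03, 0, 0, 0], [0, 0, 0.03, 0, 0, 0]]]}}

```text
time: 16.8
position: [0.5079, 0.0526, 0.0845]
eef_rot: [[-0.003, -0.976, 0.217], [-0.003, 0.217, 0.976], [-1.0, 0.003, -0.004]]
ft_force: [-0.2, -8.7, -1.9]
finger_gap: 0.0155
```

>>> {"method": "arm_command", "body": {"motion": [[[0, 0, 0.03, 0, 0, 0], [0, 0, 0.03, 0, 0, 0]]]}}

```text
time: 17.0
position: [0.5086, 0.0554, 0.0846]
eef_rot: [[-0.003, -0.976, 0.217], [-0.002, 0.217, 0.976], [-1.0, 0.002, -0.003]]
ft_force: [-1.1, -3.3, -1.4]
finger_gap: 0.0154
```

>>> {"method": "arm_command", "body": {"motion": [[[0, 0, 0.03, 0, 0, 0], [0, 0, 0.03, 0, 0, 0]]]}}

```text
time: 17.2
position: [0.5097, 0.0592, 0.0848]
eef_rot: [[-0.001, -0.976, 0.217], [-0.0, 0.217, 0.976], [-1.0, 0.001, -0.0]]
ft_force: [-1.8, -0.6, -2.3]
finger_gap: 0.015
```

>>> {"method": "arm_command", "body": {"motion": [[[0, 0, 0.03, 0, 0, 0], [0, 0, 0.03, 0, 0, 0]]]}}

```text
time: 17.4
position: [0.5113, 0.0621, 0.0853]
eef_rot: [[0.001, -0.976, 0.216], [0.001, 0.216, 0.976], [-1.0, -0.001, 0.001]]
ft_force: [-1.3, -0.3, -0.9]
finger_gap: 0.0152
```

>>> {"method": "arm_command", "body": {"motion": [[[0, 0, 0.03, 0, 0, 0], [0, 0, 0.03, 0, 0, 0]]]}}

```text
time: 17.6
position: [0.5121, 0.0644, 0.0854]
eef_rot: [[0.001, -0.976, 0.216], [0.001, 0.216, 0.976], [-1.0, -0.001, 0.001]]
ft_force: [0.1, 0.2, -2.4]
finger_gap: 0.0151
```

>>> {"method": "arm_command", "body": {"motion": [[[0, 0, 0.04, 0, 0, 0], [0, 0, 0.04, 0, 0, 0], [0, 0, 0.04, 0, 0, 0]]]}}

```text
time: 17.9
position: [0.5126, 0.0687, 0.0852]
eef_rot: [[0.0, -0.976, 0.216], [0.0, 0.216, 0.976], [-1.0, -0.0, 0.0]]
ft_force: [0.2, 0.2, -1.3]
finger_gap: 0.015
```

```bash
python3 w.py w11; python3 -c "
import cv2;a=cv2.imread('pics/w11.png');cv2.imwrite('pics/w11z.png',cv2.resize(a[60:270,120:400],(800,600),interpolation=cv2.INTER_CUBIC))"
```

```text
[0.51256847 0.06874835 0.08515574] 17.9 0.015044827889021948
((258.0, 268.0), (64.0, 32.0), 90.0) [ 242  236   33   65 2030]
[[0.51753769 0.0531922  0.09      ]
 [0.50265206 0.05646308 0.09      ]
 [0.50981871 0.09176085 0.09      ]
 [0.52586844 0.0882368  0.09      ]] [0.51396922 0.07241323 0.09      ]
[0.03602118 0.01524076 0.03601796 0.01643207]
167.60710191007743
78.52301107882246
```

View pics/w11z.png

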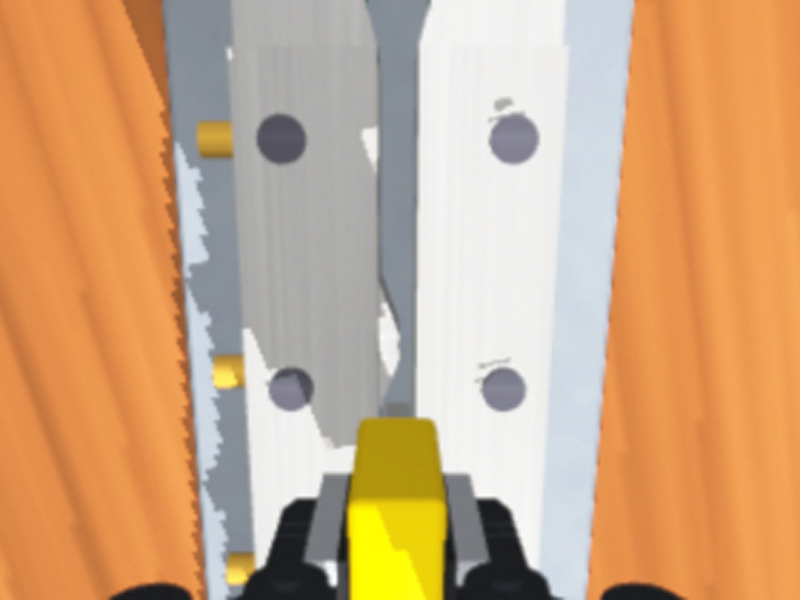

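```bash
python3 - <<'E'
from h import *
import pickle
o,w=pickle.load(open("w11.pkl","rb")); c=cam(w,o); T=lambda X:o["eef_rot"].T@(X-o["position"])
f=lambda x,y:(120+x*.35,60+y*.35)
np.set_printoptions(suppress=True,precision=4)
for n,q in dict(start=(379,275),fl1=(398,322),fl2=(398,355),end=(381,408)).items():
    X=ray(c,f(*q),.04); print(n,f(*q),X,T(X))
# blade rear lower edge (bottom of blade z?) : visible top of blade patch row 403 at z=.0137 .. handle lower edge row 418
for z in (.0137,.0187): X=ray(c,f(400,403),z); print("blade rear bottom",z,T(X))
X=ray(c,f(398,418),o["position"][2]-.0274); print("handle rear low edge",T(X))
o,w=pickle.load(open("w6.pkl","rb")); c=cam(w,o);g=lambda x,y:(200+x/3.4,35+y/3.4)
for n,q in dict(start=(183,378),fl1=(197,417),fl2=(197,437),end=(183,478)).items(): print(n,ray(c,g(*q),.04))
E
```

```text
start (252.65, 156.25) [0.5069 0.0247 0.04  ] [ 0.0452 -0.004  -0.0442]
fl1 (259.29999999999995, 172.7) [0.5051 0.0358 0.04  ] [ 0.0452  0.0001 -0.0338]
fl2 (259.29999999999995, 184.25) [0.5068 0.0432 0.04  ] [ 0.0452  0.0002 -0.0262]
end (253.35, 202.79999999999998) [0.5132 0.0546 0.04  ] [ 0.0452 -0.0037 -0.0137]
blade rear bottom 0.0137 [ 0.0715  0.0008 -0.0061]
blade rear bottom 0.0187 [ 0.0665  0.0008 -0.0077]
handle rear low edge [ 0.0274  0.0001 -0.0176]
start [0.5072 0.0264 0.04  ]
fl1 [0.5056 0.0384 0.04  ]
fl2 [0.5068 0.0443 0.04  ]
end [0.5135 0.0556 0.04  ]
```

>>> {"method": "arm_command", "body": {"motion": [[[0, 0, -0.08, 0, 0, 0], [0, 0, -0.08, 0, 0, 0], [0, 0, -0.04, 0, 0, 0], [0, 0, 0, 0, 0, 0]]]}}

```text
time: 18.35
position: [0.5103, 0.0604, 0.085]
eef_rot: [[-0.0, -0.976, 0.217], [0.0, 0.217, 0.976], [-1.0, 0.0, -0.0]]
ft_force: [-0.7, 1.0, -1.1]
finger_gap: 0.0155
```

>>> {"method": "arm_command", "body": {"motion": [[[0, 0, -0.04, 0, 0, 0], [0, 0, 0, 0, 0, 0]]]}}

```text
time: 18.55
position: [0.5101, 0.0593, 0.0851]
eef_rot: [[-0.0, -0.976, 0.217], [0.0, 0.217, 0.976], [-1.0, 0.0, 0.0]]
ft_force: [-2.0, 3.5, -1.5]
finger_gap: 0.015
```

>>> {"method": "arm_command", "body": {"motion": [[[0, 0, -0.04, 0, 0, 0], [0, 0, 0, 0, 0, 0]]]}}

```text
time: 18.75
position: [0.5098, 0.058, 0.0851]
eef_rot: [[-0.0, -0.976, 0.216], [0.001, 0.216, 0.976], [-1.0, 0.0, 0.001]]
ft_force: [-2.9, 4.7, -0.1]
finger_gap: 0.0151
```

>>> {"method": "arm_command", "body": {"motion": [[[0, 0, -0.04, 0, 0, 0], [0, 0, 0, 0, 0, 0]]]}}

```text
time: 18.95
position: [0.5094, 0.0565, 0.085]
eef_rot: [[-0.0, -0.976, 0.216], [0.001, 0.216, 0.976], [-1.0, 0.0, 0.001]]
ft_force: [-2.4, 5.7, -1.3]
finger_gap: 0.0155
```

>>> {"method": "arm_command", "body": {"motion": [[[0, 0, -0.04, 0, 0, 0], [0, 0, 0, 0, 0, 0]]]}}

```text
time: 19.15
position: [0.509, 0.0552, 0.085]
eef_rot: [[-0.0, -0.976, 0.216], [0.001, 0.216, 0.976], [-1.0, 0.0, 0.001]]
ft_force: [-3.7, 6.2, -0.2]
finger_gap: 0.0152
```

>>> {"method": "arm_command", "body": {"motion": [[[0, 0, -0.04, 0, 0, 0], [0, 0, 0, 0, 0, 0]]]}}

```text
time: 19.35
position: [0.5086, 0.0537, 0.085]
eef_rot: [[-0.0, -0.976, 0.217], [0.001, 0.217, 0.976], [-1.0, 0.001, 0.001]]
ft_force: [-4.7, 8.1, -1.3]
finger_gap: 0.0152
```

>>> {"method": "arm_command", "body": {"motion": [[[0, 0, -0.04, 0, 0, 0], [0, 0, 0, 0, 0, 0]]]}}

```text
time: 19.55
position: [0.5078, 0.0514, 0.0849]
eef_rot: [[-0.001, -0.976, 0.216], [-0.0, 0.216, 0.976], [-1.0, 0.001, -0.0]]
ft_force: [-3.9, 2.5, -2.1]
finger_gap: 0.015
```

>>> {"method": "arm_command", "body": {"motion": [[[0, 0, -0.04, 0, 0, 0], [0, 0, 0, 0, 0, 0]]]}}

```text
time: 19.75
position: [0.5076, 0.05, 0.0849]
eef_rot: [[-0.001, -0.976, 0.217], [0.0, 0.217, 0.976], [-1.0, 0.001, 0.0]]
ft_force: [-3.4, 6.0, -1.6]
finger_gap: 0.0154
```

>>> {"method": "arm_command", "body": {"motion": [[[0, 0, -0.03, 0, 0, 0], [0, 0, -0.03, 0, 0, 0]]]}}

```text
time: 19.95
position: [0.5071, 0.0479, 0.0848]
eef_rot: [[-0.001, -0.976, 0.216], [0.001, 0.216, 0.976], [-1.0, 0.001, 0.0]]
ft_force: [-4.3, 6.5, -0.7]
finger_gap: 0.0153
```

>>> {"method": "arm_command", "body": {"motion": [[[0, 0, -0.03, 0, 0, 0], [0, 0, -0.03, 0, 0, 0]]]}}

```text
time: 20.15
position: [0.5066, 0.0455, 0.0848]
eef_rot: [[-0.001, -0.976, 0.217], [0.001, 0.217, 0.976], [-1.0, 0.001, 0.0]]
ft_force: [-4.7, 6.7, -0.9]
finger_gap: 0.0152
```

>>> {"method": "arm_command", "body": {"motion": [[[0, 0, -0.03, 0, 0, 0], [0, 0, -0.03, 0, 0, 0]]]}}

```text
time: 20.35
position: [0.5061, 0.0432, 0.0848]
eef_rot: [[-0.001, -0.976, 0.216], [0.001, 0.216, 0.976], [-1.0, 0.001, 0.0]]
ft_force: [-4.3, 8.1, -1.8]
finger_gap: 0.0151
```

>>> {"method": "arm_command", "body": {"motion": [[[0, 0, 0.015, 0, 0, 0], [0.015, 0, 0, 0, 0, 0], [0.015, 0, 0, 0, 0, 0], [0, 0, 0, 0, 0, 0]]]}}

```text
time: 20.75
position: [0.506, 0.043, 0.0839]
eef_rot: [[-0.002, -0.976, 0.216], [-0.001, 0.216, 0.976], [-1.0, 0.001, -0.001]]
ft_force: [-5.8, 3.0, 2.3]
finger_gap: 0.015
```

```bash
python3 - <<'E'
from h import *
for i in range(1):
    o=get_obs(); print(o["position"],o["ft_force"],o["ft_torque"],o["eef_rot"].T@o["ft_force"])
E
```

```text
[0.50600664 0.04299266 0.08388457] [-5.8477227   3.02056145  2.32396361] [ 0.99949275  1.98252656 -0.00772071] [-2.31702456  6.36568284  1.68224206]
```

>>> {"method": "arm_command", "body": {"motion": [[[0, 0.012, 0, 0, 0, 0], [0, 0.013, 0, 0, 0, 0], [0, 0, 0, 0, 0, 0]]]}}

```text
time: 21.05
position: [0.5058, 0.0432, 0.0839]
eef_rot: [[-0.0, -0.976, 0.216], [-0.001, 0.216, 0.976], [-1.0, 0.0, -0.001]]
ft_force: [-1.9, -1.4, -0.2]
finger_gap: 0.015
```

```bash
python3 - <<'E'
from h import *
o=get_obs(); print(o["position"],o["ft_force"],o["ft_torque"],o["eef_rot"].T@o["ft_force"])
E
python3 w.py w12|head -1; python3 -c "
import cv2;a=cv2.imread('pics/w12.png');cv2.imwrite('pics/w12z.png',cv2.resize(a[130:270,170:357],(800,600),interpolation=cv2.INTER_CUBIC))"
```

```text
[0.50579599 0.04320413 0.08389092] [-1.89256245 -1.35509666 -0.24981505] [-0.4753443   0.6236319   0.04696825] [ 0.25101436  1.55504082 -1.73185651]
[0.50579599 0.04320413 0.08389092] 21.05 0.015031154535935605
```

View pics/w12z.png

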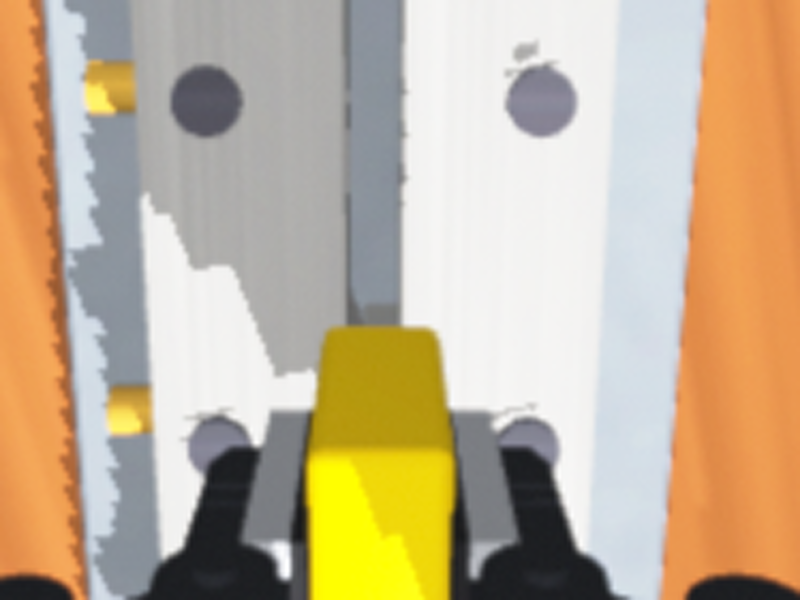

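>>> {"method": "arm_command", "body": {"motion": [[[0, 0, 0, 0, 0, 0], [0, 0, 0, 0, 0, 0], [0, 0, 0, 0, 0, 0], [0, 0, 0, 0, 0, 0], [0, 0, 0, 0, 0, 0]]], "jaw": 0.1}}

```text
time: 21.6
position: [0.506, 0.0437, 0.084]
eef_rot: [[0.0, -0.976, 0.216], [0.0, 0.216, 0.976], [-1.0, -0.0, 0.0]]
ft_force: [-0.1, -0.1, -0.4]
finger_gap: 0.0471
```

```bash
python3 - <<'E'
from h import *
o=get_obs(); print(o["position"],o["ft_force"],o["ft_torque"],o["finger_gap"])
E
python3 w.py w13|head -1
```

```text
[0.50603623 0.04366709 0.0839884 ] [-0.08076461 -0.07176515 -0.35452385] [0.00207157 0.0489015  0.05024262] 0.04706409602251264
[0.50603623 0.04366709 0.0839884 ] 21.6 0.04706409602251264
```

View pics/w13.png

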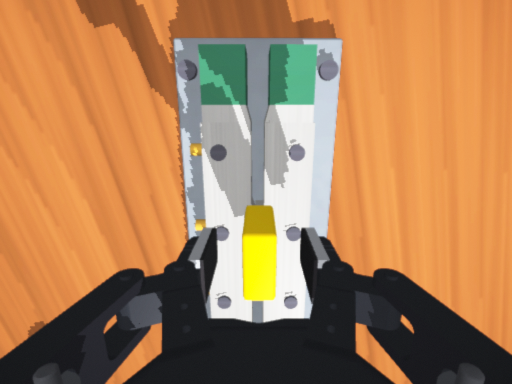

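Released cleanly; the handle stands at (259, 250), clear of both fingers. Now I retreat straight up and then away.

>>> {"method": "arm_command", "body": {"motion": [[[-0.2, 0, 0, 0, 0, 0], [-0.4, 0, 0, 0, 0, 0], [-0.6, 0, 0, 0, 0, 0], [-0.8, 0, 0, 0, 0, 0], [-0.8, 0, 0, 0, 0, 0], [-0.8, 0, 0, 0, 0, 0], [-0.4, 0, -0.6, 0, 0, 0], [0, 0, -0.8, 0, 0, 0], [0, 0, -0.8, 0, 0, 0], [0, 0, -0.8, 0, 0, 0], [0, 0, 0, 0, 0, 0], [0, 0, 0, 0, 0, 0]]]}}

```text
time: 22.85
position: [0.4798, -0.0741, 0.2445]
eef_rot: [[0.001, -0.976, 0.218], [0.0, 0.218, 0.976], [-1.0, -0.001, 0.0]]
ft_force: [0.8, -0.5, 0.1]
finger_gap: 0.0471
```

```bash
python3 w.py w14|head -1; python3 - <<'E'
from h import *
import pickle
for n in("top","scene"):
    p=optics.capture(n); im=p["pixels"]; pickle.dump(p,open(n+"9.pkl","wb"))
    a=im[150:290,90:300] if n=="top" else im[100:260,180:400]
    cv2.imwrite(f"pics/{n}9.png",cv2.resize(a,None,fx=3.5,fy=3.5,interpolation=cv2.INTER_CUBIC)); cv2.imwrite(f"pics/{n}9f.png",im)
E
```

```text
[ 0.47981317 -0.07410639  0.24453476] 22.85 0.04709737416590048
```

View pics/top9.png

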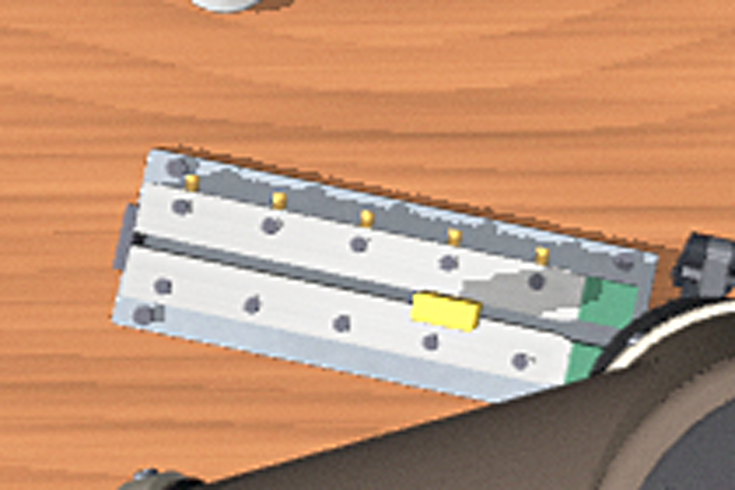

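View pics/scene9.png

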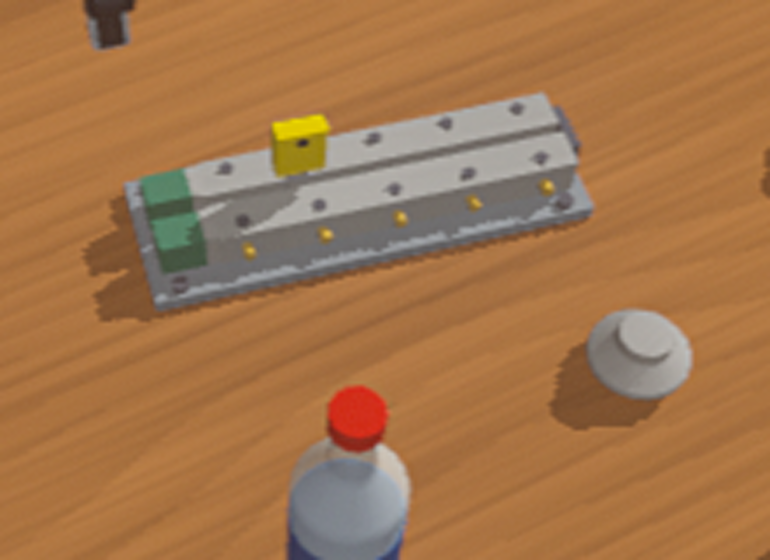

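View pics/w14.png

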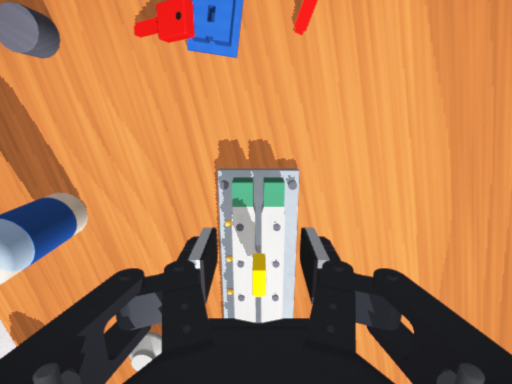

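```bash
python3 - <<'E'
from h import *
import pickle
p=pickle.load(open("top9.pkl","rb")); c=cam(p); im=p["pixels"]; hsv=cv2.cvtColor(im,cv2.COLOR_BGR2HSV)
m=cv2.inRange(hsv,(22,150,150),(35,255,255)); nn,l,s,ce=cv2.connectedComponentsWithStats(m); i=1+np.argmax(s[1:,4]); print(s[i],ce[i],ray(c,ce[i],.096))
p=pickle.load(open("scene9.pkl","rb"));c2=cam(p);im=p["pixels"]; hsv=cv2.cvtColor(im,cv2.COLOR_BGR2HSV)
m=cv2.inRange(hsv,(22,150,100),(35,255,255)); nn,l,s,ce=cv2.connectedComponentsWithStats(m); i=1+np.argmax(s[1:,4]); print(s[i],ce[i],ray(c2,ce[i],.078))
a=cv2.imread("pics/top0.png"); cv2.imwrite("pics/tb.png",cv2.resize(a[215:255,180:260],None,fx=10,fy=10,interpolation=cv2.INTER_CUBIC))
for z in(.04,.03,.02): print(z,[ray(c,(u,235.5),z)[:2] for u in(214,217,220)])
E
```

```text
[224 237   3   7   9] [225.22222222 240.22222222] [0.50272064 0.02701131 0.096     ]
[258 133  16  17 225] [265.12444444 140.79555556] [0.50542788 0.04322417 0.078     ]
0.04 [array([0.50983529, 0.05362807]), array([0.50974301, 0.04739431]), array([0.50965073, 0.04115941])]
0.03 [array([0.50941013, 0.05449239]), array([0.50931683, 0.04818917]), array([0.50922352, 0.0418848 ])]
0.02 [array([0.50898498, 0.05535671]), array([0.50889065, 0.04898404]), array([0.50879631, 0.04261019])]
```

View pics/tb.png

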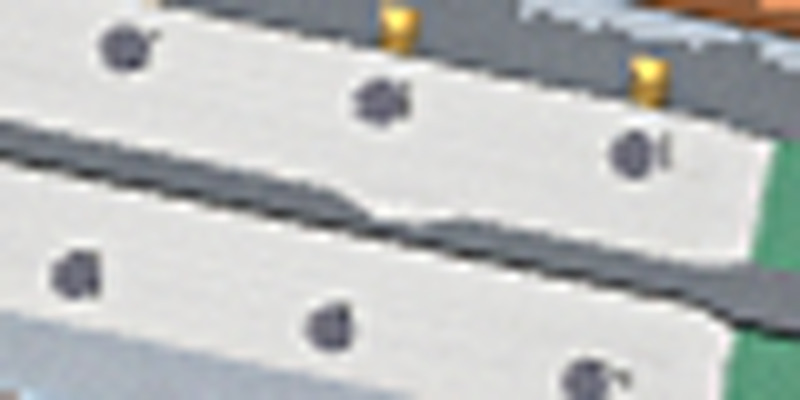

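```bash
python3 -c "
from plant import job,get_obs
print(job.close_job()); print(get_obs()['time'])"
```

```text
the job is handed in; nothing more can be done
None
the job is handed in; nothing more can be done
```

The yellow feeler now stands upright in the gap at the tight spot, about 46 mm before the guide's centre (guide y ≈ -46 mm). I let go of it there, and the arm is about 16 cm above the guide, touching nothing. The job was handed in at about 23 s.

- **Pick-up and entry:** I lifted the feeler straight out of the stand, lowered it into the green mouth, and found the floor with a light touch. I then slid it along about 1.5 mm above the floor.
- **Finding the spot:** I slid once past the tight spot and back.
  - **Forward:** the drag along the gap peaked at about 10 N, at TCP y ≈ 0.046. It was loose again beyond.
  - **Centre:** where the drag began and levelled off in each direction put it at TCP y ≈ 0.044.
- **Release:** I moved back to the centre, relieved the side load and lowered the feeler to the floor height. The forces were under 2.5 N when I let go at TCP y ≈ 0.043.

**Last checks**
- The scene camera puts the handle at y ≈ 0.043. The top camera puts it at about 0.042, read by eye because the colour search picked up an adjusting screw instead.
- The same top camera shows the bump at 0.042–0.043.
- The wrist camera alone put the bump at about 0.040–0.041. That fits if the bump's top is lower than the rail tops, so I went by the force reading.
- I did not trace the backward pass through its whole peak. Drag was still rising slightly (about 7 N) where I stopped, so the centre is good to about 1–2 mm.

The red look-alike feelers fell over early on, before the arm was near them. One leaned on the stand, and I gripped above it. I never went near the bottle, the turned part or the blank; they show standing in the last pictures, but I did not measure their positions again.

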